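# Put the red chisel away in the rack by way of the angled rest

### The arm

A 6-joint arm with a two-finger parallel gripper is mounted at the origin on the work surface. World frame = base frame: x ahead of the robot, y to its left, z up, the work surface at z = 0. Lengths are in m, angles in rad, forces in N, time in s.
With the tool pointing down it reaches from about 0.375 to 0.9 m from the base axis. Payload 3.1 kg.
Tool frame: the origin (TCP) lies between the finger pads; the fingertips stand 22 mm ahead of it and the grasp point (between the pads) lies 3 mm ahead of it; z points along the fingers, y is the line along which they close (so a half turn about z gives the same grasp; the last joint's range is limited). The gripper opens to 87 mm and grips with 3 to 60 N. Pads are 19 mm wide; open, the fingers measure 117 mm over their backs; the gripper's body (75 mm by 190 mm) begins 51 mm behind the grasp point.
Start: joints at [-1.302, 0.527, 1.433, -0, 1.181, -0.178], TCP at [0.27, -0.564, 0.245] pointing down, gripper open.
Joint ranges: [-3.08, 3.08], [-0.75, 2.2], [0.22, 2.44], [-1.43, 4.57], [0, 2.65], [-2.85, 2.85]. Speed limits (rad/s): [2.79, 2.79, 3.14, 3.14, 3.14, 3.14].

### API

Orientations are given as a unit quaternion [x, y, z, w].
In Python, from rig import get_obs, camera, get_calibration, hand_in, cut_out gives the robot as it stands.
- The arm moves only by the shell command python3 -m inch 'ROWS' [OPENING] [FORCE]. ROWS is JSON, one flat list of numbers, 6 for each row, row after row: the shift along the tool's x, y, z scaled (see below), then the turn, a rotation vector about the tool's x, y, z scaled (see below). A call has 1 to 20 rows; each row is the pose to reach, as a shift and turn from the pose commanded when the call began, along the tool's axes at that moment; what a row does not reach only later rows make up. The controller multiplies each number of a shift by 0.08 m and each number of a turn by 90 degrees. A row lasts 1/12 s, in which the tool goes at most 41.7 mm and 7.16 degrees, less where a joint would pass 70% of its speed; a pose out of reach is approached as far as the arm can. A call with a number of a shift or a turn outside -1 to 1 is refused whole. A call with a gripper value outside its range is refused whole. OPENING is the finger opening in mm, from 0 to 87, set as the call begins (- or left out, the last holds). The fingers move at their own pace and stop on an object; FORCE is the grip in N (left out, the last holds). Time passes only in rows, so rows that repeat a pose let the fingers close. It gives the time, the measured TCP pose, the force, the opening and the grip force at its end, in the units of the state.
- get_obs(): the state, without advancing time (a new reading comes with each control period).
- camera(name): name is "scene" or "top"; returns the picture (384x512x3 uint8, red, green, blue); there is no depth.
- get_calibration(name): a dict with "vertical_fov" (degrees; the focal length in pixels is half the picture's height over the tangent of half this angle, whatever the lens; pixels are square), "cx", "cy" (the principal point, pixels), "T" (4x4, takes a point from camera to world coordinates). Camera axes: x right, y down, z forward; pixel columns grow to the right and rows downward; lengths in m; the calibration is good to about 2 mm. A picture is of the moment at which its call begins. get_calibration takes no time and is no camera call.
- hand_in(): hands the job in; it is judged then, once.
Trained networks look in the newest picture that a camera, given by its name, has taken for a name from the list of things; names that differ only in an ending like _2 or _b are one class to them, and where a whole thing is asked for, a point or a joint stands for the part that bears it (a point fixed in the world has none). Each returns a list of dicts, best first, with "conf" (0 to 1); they miss things now and then, are a little off and sometimes report something else, mostly with a low value. They report only what shows in the picture. A call takes as long as a camera call. They do not tell look-alikes from the thing itself.
- cut_out(camera, thing): "region" (384x512 bool, what is visible of it) and "bbox" ([left, top, right, bottom] in pixels, round what is visible of it).
The state is a dict: "time": time; "q": joint angles; "joint_velocities": joint speeds; "joint_torque": joint torques, N m; "position": TCP position; "tool_rot": TCP orientation; "ft_force": force on the tool from outside, world axes, zero at the start; "moment": the same for the moment, N m; "grip_width": finger opening in m; "grip_force": force on a finger pad.
Only numpy, scipy, OpenCV 4.12 (cv2) and the standard library are available. Lean on these libraries where they do the work, as an engineer would, in place of code of your own. Each camera call takes 0.05 s, during which the arm holds its last target. There are 200 camera calls.

### The job

Put the chisel with the red handle away in the rack: first lay it in the groove of the 45-degree wooden rest, blade end down against the stop and handle up, and let go, so that you can take a fresh grip. Then lift it off and hang it upright, blade down, in the rack's empty slot, with its neck well inside the slot and the end of its handle sitting on the shelf. Leave the other tools and the mug where they are.

Things in the scene. Friction and masses are not known exactly. Their poses are not given: they have to be found in the camera images.
- chisel: Chisel, 0.15 kg: RED octagonal handle 26 mm across flats, 120 long, brass ferrule; round steel neck 10 thick, 30 long; flat blade 80 x 22 x 4. Origin on the long axis at the handle's front end (the shoulder); x runs butt (-120) to tip (+110), y across the blade. Balance point at x -25. Starts flat on a handle facet, axis 13 mm above the bench, tip roughly towards the robot; it may swap places with the gouge.
- chisel_butt (a point): Centre of the chisel's butt end face, on the axis, 120 mm behind the shoulder.
- gouge: Bystander: gouge of the same size with a pale wooden handle and a round blade, lying on the bench beside the chisel, tip roughly towards the robot; same frame as the chisel. Leave it.
- rest: Fixed wooden angled rest, base 190 x 80 x 14 mm (x -105 to +85). Origin on the bench under it; x points uphill in plan. A tool laid in it has its axis in the plane y = 0, climbing at 45 degrees towards +x from the stop at (-85, 0, 45) mm. The upright rest is 54 mm wide at most. Rest and rack may swap places.
- rest_seat (a point): Where the parked chisel's shoulder lies: on the groove's axis 112 mm up the slope from the stop (so 2 mm off it), in the rest's frame (-5.8, 0, 124.2) mm. A 90-degree V groove, 38 mm wide at its mouth (level with the tool's axis), carries the handle from 114 to 156 mm up the slope. The tool may stick a few mm short of the stop; below the V it hangs free, 24 mm over a plank.
- rest_top (a point): Where the parked chisel's butt end lies: on the same axis 232 mm up the slope from the stop, in the rest's frame (79.0, 0, 209.0) mm. The last 74 mm of the handle stick out freely above the groove, to be gripped at any angle.
- rack: Fixed wooden tool rack: base 90 x 170 x 14 mm, end posts (inner faces at y +-73), shelf 70 x 170 x 10 mm with its top at 150 mm. Origin on the bench under its middle. Two slots 18 mm wide, at y +50 (empty) and y -50 mm (dark gouge in it), open to -x at the front edge (x -35), blind at x +12. A tool hangs with its neck in the slot and its shoulder on the shelf.
- slot (a point): Where the shoulder of the hung chisel belongs: on the middle line of the empty slot, 35 mm in from the shelf's front edge (in the rack's frame (0, 50, 150) mm), level with the shelf's top.
- hung: Bystander: dark-handled gouge hanging in the other slot, 100 mm from the empty slot's middle; handle standing 120 mm above the shelf. Origin at its shoulder, on the shelf's top; z up. Leave it.
- mug: Bystander: white mug, 80 mm across, 95 tall, standing beyond the rest and rack. Origin at the centre of its underside. Leave it.
Not all that is in view belongs to the job. What is shaped like the rack but purple or turquoise is not meant.

How it is judged:
On the way, in this order (a step that is already met when the one before it is completed fails the run):
1. the red chisel lies in the rest's groove, handle up, let go and still (distance between chisel and rest_seat below 0.02 m and distance between chisel_butt and rest_top below 0.025 m and contact force between the fingers and chisel below 0.05 N and contact force between chisel and rest above 0.2 N and linear speed of chisel below 0.02 m/s), for 0.2 s.
2. the red chisel hangs in the empty slot, let go and still (x of chisel in the frame of rack between -0.018 and 0.018 m and y of chisel in the frame of rack between 0.043 and 0.057 m and z of chisel in the frame of rack between 0.146 and 0.156 m and angle between chisel's own x axis and vertical above 2.95 rad and contact force between chisel and rack above 0.2 N and contact force between the fingers and chisel below 0.05 N and linear speed of chisel below 0.02 m/s), for 0.2 s.
At the end, for the whole second after the job is handed in: The red chisel hangs in the rack's empty slot (shoulder within 18 mm of the slot point along the slot, 7 mm across it, at shelf height -4/+6 mm), blade down and within 0.19 rad of upright, resting on the rack, released and still (all of step 2); the robot touches nothing.
It fails at once if the pale gouge is shifted more than 25 mm (distance of gouge from where it was at the start of the episode above 0.025 m).
It fails at once if the hanging gouge is shifted more than 20 mm or tipped (distance of hung from where it was at the start of the episode above 0.02 m or angle between hung's own z axis and vertical above 0.3 rad).
It fails at once if the mug is shifted more than 25 mm or tipped (distance of mug from where it was at the start of the episode above 0.025 m or angle between mug's own z axis and vertical above 0.3 rad).
It also fails if it takes over 58 s, if anything falls off the work surface, if the arm or the gripper's body presses on something with over 40 N, if the wrist force passes 120 N, or if a joint passes its speed limit or range.

## Working session

There is one attempt and no reset: what is moved stays moved. The work goes in short steps, Python scripts to look and compute and a shell command to move; the robot and the scene stay as the last step left them, time stands still between calls to the robot, and variables do not carry over. Pictures are saved under pics/ and viewed, at most 10 in all, crops included, and the job is handed in when it is done.

```bash
ls; mkdir -p pics; python3 - <<'E'
from rig import *
import cv2,numpy as np
ims=[]
for n in ("scene","top"):
    im=camera(n);cv2.imwrite(f"pics/{n}0.png",im[:,:,::-1]);c=get_calibration(n);print(n,c)
    for t in ("chisel","gouge","rest","rack","hung","mug"):
        for d in cut_out(n,t)[:3]: print(t,round(d["conf"],2),d["bbox"],d["region"].sum())
o=get_obs();print(o)
E
```

```text
pics
scene {'vertical_fov': 57.24077627270314, 'cx': 254.5497721016139, 'cy': 191.69510315973957, 'T': array([[ 0.72565974,  0.48572862, -0.48732499,  1.02722578],
       [ 0.68804855, -0.50952304,  0.51669669, -0.48274614],
       [ 0.00267106, -0.71024924, -0.70394523,  0.82556925],
       [ 0.        ,  0.        ,  0.        ,  1.        ]])}
chisel 0.77 [114.4, 277.0, 151.5, 354.2] 823
gouge 0.71 [163.7, 239.4, 223.3, 298.7] 710
rest 0.88 [271.2, 141.5, 330.9, 193.2] 1585
rack 0.98 [135.9, 156.6, 201.7, 233.5] 2768
rack 0.83 [201.6, 124.0, 257.8, 184.3] 1705
rack 0.63 [257.0, 99.0, 303.7, 152.5] 1485
hung 0.76 [213.8, 159.7, 230.0, 220.3] 413
mug 0.89 [318.6, 205.2, 353.8, 246.6] 1121
top {'vertical_fov': 49.69199979307435, 'cx': 252.31391362457052, 'cy': 184.85615081429899, 'T': array([[ 0.02449627, -0.98959379,  0.14178883,  0.36821145],
       [-0.99946406, -0.02116218,  0.02497503, -0.0201381 ],
       [-0.02171457, -0.14232463, -0.98958182,  1.41263902],
       [ 0.        ,  0.        ,  0.        ,  1.        ]])}
chisel 0.88 [367.5, 166.5, 387.6, 234.3] 399
gouge 0.78 [3
[... 335 characters left out ...]
time': 0.7, 'q': array([-1.30251824e+00,  5.27461347e-01,  1.43269188e+00, -9.27288410e-06,
        1.18144252e+00, -1.78505400e-01]), 'joint_velocities': array([-0.00184131, -0.00012087, -0.00027472,  0.00067501,  0.00206583,
        0.00029072]), 'joint_torque': array([-1.16904821e-04, -4.39868152e+01, -1.76950514e+01,  6.32549264e-02,
        5.03256905e-02, -1.59990685e-05]), 'position': array([ 0.27005525, -0.56361194,  0.24457476]), 'tool_rot': array([ 9.75151268e-01,  2.21540072e-01, -4.35429711e-06, -1.34804877e-06]), 'ft_force': array([0.16455449, 0.06512178, 0.5889119 ]), 'moment': array([ 0.06181828,  0.07701461, -0.00012212]), 'grip_force': 0.0, 'grip_width': 0.08718019618913281}
```

View pics/scene0.png

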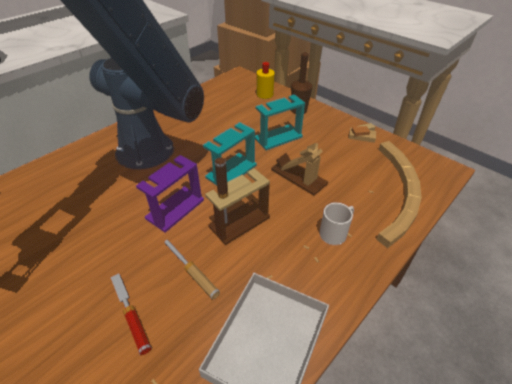

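View pics/top0.png

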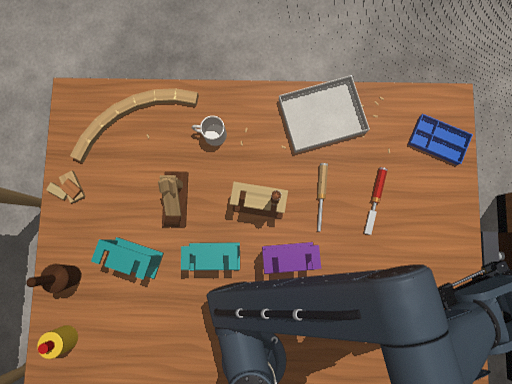

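The candidates for the chisel are the red-handled tool (scene 130,315; top 376,200) and the pale gouge (scene 190,268; top 322,197). The dark hung gouge (top 275,197) is a third. The red handle matches the description. The wooden rack is at top (259,200), against purple and turquoise look-alikes, and the rest is at top (173,197).

```bash
python3 - <<'E'
import cv2,numpy as np
s=cv2.imread("pics/scene0.png");t=cv2.imread("pics/top0.png")
r=lambda im,x,y,w,h,k:cv2.resize(im[y:y+h,x:x+w],None,fx=k,fy=k,interpolation=cv2.INTER_CUBIC)
a=np.hstack([r(s,200,135,135,105,3),r(t,355,155,45,90,3.5)])if 0 else None
W=np.zeros((600,800,3),np.uint8)
def put(c,x,y): W[y:y+c.shape[0],x:x+c.shape[1]]=c
put(r(s,200,140,133,100,4),0,0)       # 532x400
put(r(t,360,155,38,88,4),540,0)       #152x352
put(r(t,155,160,60,70,4),540,320) if 0 else None
put(r(t,228,175,65,50,4),0,400)      #260x200
put(r(t,150,160,60,50,4)if 0 else r(t,150,160,45,70,4)[:,:],270,400-0) if 0 else None
put(r(t,150,160,45,70,3),270,400)[:1] if 0 else None
c=r(t,150,160,48,70,2.85); put(c[:199],270,400)
c=r(s,100,268,62,88,2.7);put(c,620,360)
cv2.imwrite("pics/crop0.png",W)
E
```

```text
(no output)
```

View pics/crop0.png

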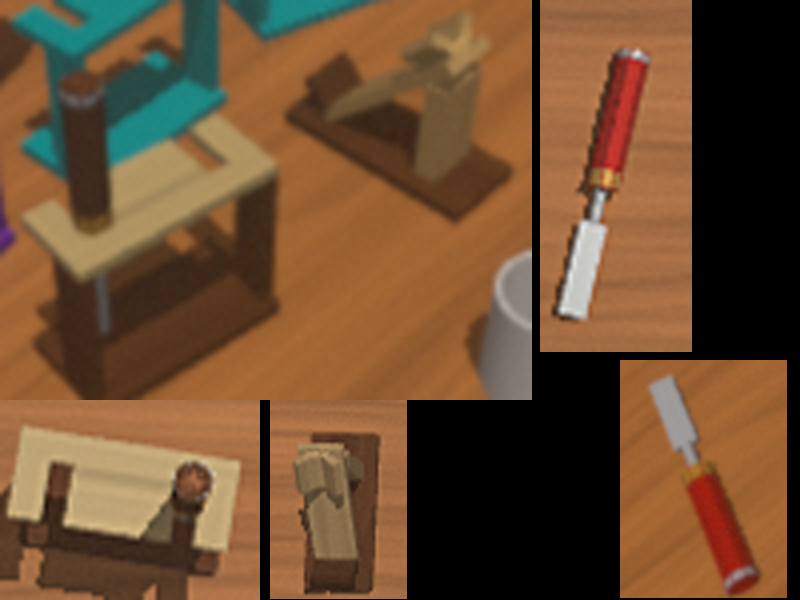

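The close crop confirms that the chisel is the one with the red handle. The rack's slots open towards the robot, the empty slot is on the left in the top view (near 240,200), and the rest climbs away from the robot (+x). Next I fit the poses from corner pixels in both views.

```bash
cat > h.py <<'E'
import numpy as np
from rig import get_calibration
from scipy.optimize import least_squares
C={n:get_calibration(n) for n in("scene","top")}
def proj(n,P):
    c=C[n];T=c["T"];f=192/np.tan(np.radians(c["vertical_fov"]/2))
    p=(np.atleast_2d(P)-T[:3,3])@T[:3,:3]
    return p[:,:2]/p[:,2:]*f+[c["cx"],c["cy"]]
def place(s,P):
    P=np.atleast_2d(P);c,q=np.cos(s[2]),np.sin(s[2])
    return np.c_[s[0]+c*P[:,0]-q*P[:,1],s[1]+q*P[:,0]+c*P[:,1],P[:,2]]
def fit(obs,s0):
    "obs: list of (cam, model point, pixel)"
    r=lambda s:np.concatenate([proj(n,place(s,p))[0]-u for n,p,u in obs])
    o=least_squares(r,s0,loss="soft_l1");print(np.round(o.x,4),"res",np.round(o.fun if 0 else r(o.x),1));return o.x
E
python3 - <<'E'
from h import *
def S(x,y):return (200+(x+.5)/4-.5,140+(y+.5)/4-.5)
def Tr(x,y):return (228+(x+.5)/4-.5,175+(y-400+.5)/4-.5)
def Te(x,y):return (150+(x-270+.5)/2.85-.5,160+(y-400+.5)/2.85-.5)
def Tc(x,y):return (360+(x-540+.5)/4-.5,155+(y+.5)/4-.5)
def Sc(x,y):return (100+(x-620+.5)/2.7-.5,268+(y-360+.5)/2.7-.5)
a,b,h=.035,.085,.15
rack=fit([("top",(a,b,h),Tr(22,428)),("top",(a,-b,h),Tr(241,460)),("top",(-a,-b,h),Tr(225,551)),("top",(-a,b,h),Tr(8,517)),
 ("scene",(-a,-b,h),S(24,215)),("scene",(a,-b,h),S(79,263)),("scene",(a,b,h),S(277,160)),("scene",(-a,b,h),S(200,115))],[.5,0,0])
print("slot",place(rack,[0,.05,.15]))
e=.04
rest=fit([("top",(.085,e,.014),Te(313,433)),("top",(.085,-e,.014),Te(380,433)),("top",(-.105,-e,.014),Te(372,592)),("top",(-.105,e,.014),Te(305,588)),
 ("scene",(-.105,-e,.014),S(288,113)),("scene",(.085,-e,.014),S(457,208)),("scene",(.085,e,.014),S(511,170))],[.5,.25,0])
print("seat,top",place(rest,[[-.0058,0,.1242],[.079,0,.209]]))
ch=fit([("top",(-.12,0,.02),Tc(632,53)),("top",(.11,0,.013),Tc(572,318)),("scene",(-.12,0,.013),Sc(742,583)),("scene",(.11,0,.013),Sc(662,379))],[.5,-.4,3.3])
print("butt,tip",place(ch,[[-.12,0,.013],[.11,0,.013]]), place(ch,[-.08,0,.013]))
# hung position check
hg=fit([("top",(0,0,.27),Tr(192,477)),("scene",(0,0,.27),S(82,85))],[.5,-.05,0]);print("hung expected",place(rack,[0,-.05,.15]))
E
```

```text
[ 0.512  -0.007  -0.1247] res [-0.6  0.2 -0.6  0.2  0.2 -0.  -0.6  0.3 -1.4  0.5 -0.2  3.3 -0.3  0.9
  3.2 -0.5]
slot [[0.518179   0.04257146 0.15      ]]
[0.5264 0.2777 0.0013] res [-0.  -0.6 -0.4 -0.1 -0.2 -0.4 -0.2  0.5 -1.8 -0.3 -0.4  2.3  0.3 -0.4]
seat,top [[0.52063234 0.27771987 0.1242    ]
 [0.60543227 0.27782965 0.209     ]]
[ 0.5187 -0.3958  2.8942] res [-0.   0.1 -1.3 -0.3 -0.  -0.  -0.7  0.3]
butt,tip [[ 0.63501812 -0.42522454  0.013     ]
 [ 0.41201796 -0.36891351  0.013     ]] [[ 0.59623548 -0.41543132  0.013     ]]
[ 0.5079 -0.056   0.    ] res [-0.2  0.1 -0.1  0.3]
hung expected [[ 0.50574418 -0.0566524   0.15      ]]
```

```bash
python3 -m inch '[0,0,0,0,0,0.442,0,0,0,0,0,0.442,0,0,0,0,0,0.442,0,0,0,0,0,0.442,0,0,0,0,0,0.442,0,0,0,0,0,0.442]' 87 40
python3 -c "
from rig import *;import json;o=get_obs();open('log','a').write(json.dumps([list(o['q']),list(o['position']),list(o['tool_rot'])])+'\n')"
for i in 1; do python3 -m inch '[0.86,-0.7,0.375,0,0,0,0.86,-0.7,0.375,0,0,0,0.86,-0.7,0.375,0,0,0]'; done
python3 -m inch '[0.86,-0.7,0.375,0,0,0,0.86,-0.7,0.375,0,0,0,0.86,-0.7,0.375,0,0,0]'
python3 -c "
from rig import *;import json;o=get_obs();open('log','a').write(json.dumps([list(o['q']),list(o['position']),list(o['tool_rot'])])+'\n')"
python3 -m inch '[0.86,-0.7,0.375,0,0,0,0.86,-0.7,0.375,0,0,0,0.86,-0.7,0.375,0,0,0]'
python3 -m inch '[0.86,-0.7,0.375,0,0,0,0.86,-0.7,0.375,0,0,0,0.86,-0.7,0.375,0,0,0,0.86,-0.7,0.375,0,0,0]'
python3 -c "
from rig import *;import json;o=get_obs();open('log','a').write(json.dumps([list(o['q']),list(o['position']),list(o['tool_rot'])])+'\n');print(o['q'])"
```

```text
time: 1.2
position: [0.2701, -0.5636, 0.2446]
tool_rot: [0.992, -0.126, 0.0, 0.0]
ft_force: [0.1, -0.2, 0.4]
grip_width: 0.0873
grip_force: 0.0
time: 1.45
position: [0.3538, -0.5226, 0.2126]
tool_rot: [0.992, -0.122, 0.0, -0.002]
ft_force: [-1.2, 0.7, -0.1]
grip_width: 0.087
grip_force: 0.0
time: 1.7
position: [0.4346, -0.485, 0.1825]
tool_rot: [0.993, -0.122, -0.0, -0.002]
ft_force: [-0.1, 0.0, -0.2]
grip_width: 0.0869
grip_force: 0.0
time: 1.95
position: [0.515, -0.4478, 0.1525]
tool_rot: [0.993, -0.122, 0.0, -0.001]
ft_force: [0.1, -0.7, 0.1]
grip_width: 0.087
grip_force: 0.0
time: 2.28
position: [0.5934, -0.4116, 0.1229]
tool_rot: [0.993, -0.121, -0.001, -0.001]
ft_force: [-0.0, -0.2, 0.1]
grip_width: 0.0873
grip_force: 0.0
[-7.60805505e-01  7.91653196e-01  1.25545053e+00  6.19085227e-05
  1.09655963e+00  1.05304470e+00]
```

```bash
python3 -m inch '[0,0,0,0,-0.278,0,0,0,0,0,-0.278,0,0,0,0,0,-0.278,0,0,0,0,0,-0.278,0,0,0,0,0,-0.278,0,0,0,0,0,-0.278,0]'
cat > log.py <<'E'
from rig import *;import json;o=get_obs();open('log','a').write(json.dumps([list(o['q']),list(o['position']),list(o['tool_rot'])])+'\n')
E
cat log.py | python3
cat > kin.py <<'E'
import numpy as np, json
from scipy.spatial.transform import Rotation as R
from scipy.optimize import least_squares
def fk(q,p):
    h,a1,d,L2,e3,L3,Lt,w=p
    r=lambda ax,t:R.from_euler(ax,t)
    A=r('z',q[0]);pos=A.apply([a1,d,h])
    A=A*r('y',q[1]);pos=pos+A.apply([0,0,L2])
    A=A*r('y',q[2]);pos=pos+A.apply([e3,0,L3])
    A=A*r('z',S4*q[3]);pos=pos+A.apply([0,w,0])
    A=A*r('y',q[4]);A=A*r('z',S6*q[5]+O6);pos=pos+A.apply([0,0,Lt])
    return pos,A
S4,S6,O6=1,1,-np.pi/2
D=[json.loads(l) for l in open('log')]
def fitp():
    global S4,S6,O6
    best=None
    for s4 in(1,-1):
     for s6 in(1,-1):
      for o6 in(0,np.pi/2,np.pi,-np.pi/2):
        S4,S6,O6=s4,s6,o6
        f=lambda p:np.concatenate([np.r_[(fk(q,p)[0]-x)*1000,(fk(q,p)[1].inv()*R.from_quat(t)).as_rotvec()*200] for q,x,t in D]+[(p-P0)*.01])
        o=least_squares(f,P0)
        if best is None or o.cost<best[0]: best=(o.cost,o.x,s4,s6,o6)
    c,p,S4,S6,O6=best
    return c,p
P0=np.array([.3,0,-.11,.4,0,.4,.2,0])
E
python3 -c "
import kin;print(kin.D[-1]);print(kin.fitp(),kin.S4,kin.S6,kin.O6)"
```

```text
time: 2.78
position: [0.5906, -0.4151, 0.124]
tool_rot: [0.969, -0.121, -0.215, -0.027]
ft_force: [-0.4, 0.1, 0.8]
grip_width: 0.0867
grip_force: 0.0
[[-0.6948231142837724, 0.974105072640734, 0.8935761289611184, -0.18439827254120472, 1.6706186453259717, 1.14310906860575], [0.5906161732328112, -0.41508841149180525, 0.12402946008473185], [0.968739206327466, -0.1210291336099655, -0.21488192885359214, -0.026871092158900975]]
(np.float64(5.2452121362614835e-06), array([ 2.74199998e-01, -5.34870361e-09,  1.10999992e-01,  5.87999998e-01,
        1.14099996e-01,  3.91700006e-01,  2.83461998e-01,  7.77734611e-09])) 1 1 1.5707963267948966
```

```bash
cat >> kin.py <<'E'
LO=np.array([-3.08,-.75,.22,-1.43,0,-2.85]);HI=np.array([3.08,2.2,2.44,4.57,2.65,2.85])
_,PP=fitp()
def ik(x,A,n=25,seed=0,q0=None):
    "best solution: largest margin to ranges"
    g=np.random.default_rng(seed);out=[]
    for i in range(n):
        s=g.uniform(LO,HI) if q0 is None or i else np.array(q0)
        o=least_squares(lambda q:np.r_[(fk(q,PP)[0]-x)*10,(fk(q,PP)[1].inv()*A).as_rotvec()],np.clip(s,LO+.01,HI-.01),bounds=(LO,HI))
        if o.cost<1e-8 and not any(np.allclose(o.x,z,atol=.02) for z in out): out.append(o.x)
    return out
def tool(az,tilt):
    "pointing down with tool x at azimuth az, then turned about tool y so z leans to +x by tilt (deg)"
    return R.from_euler('z',az)*R.from_euler('x',np.pi)*R.from_euler('y',np.radians(tilt))
E
python3 - <<'E'
from kin import *
np.set_printoptions(precision=2,suppress=True)
from h import place
rest=[.5264,.2777,0];
def show(l,g,A):
    x=np.array(g)-A.apply([0,0,.003])
    for q in ik(x,A,16): print(l,q,"margin %.2f"%min((q-LO).min(),(HI-q).min()))
u=187/1000*.7071
gp=np.array([.5264-.085+u,.2777,.045+u])
for t in(10,20,30): show(f"park{t}",gp,tool(0,t))
u=198/1000*.7071
gp=np.array([.5264-.085+u,.2777,.045+u])
for t in(0,10): show(f"grip2 {t}",gp,tool(0,t))
for az in (-90,-45,0,20,45,90,135,180):
  for t in(45,):
    show(f"hang az{az}",[.518,.0426,.15+.086],tool(np.radians(az),t))
E
```

```text
park10 [ 0.3   0.57  1.58 -0.07  0.83  1.91] margin 0.83
park20 [ 0.33  0.54  1.7  -0.2   0.58  2.05] margin 0.58
park30 [ 0.35  0.53  1.81 -0.53  0.35  2.39] margin 0.35
grip2 0 [ 0.27  0.62  1.43 -0.    1.09  1.84] margin 1.01
grip2 10 [ 0.3   0.57  1.56 -0.07  0.85  1.91] margin 0.85
hang az-90 [ 0.25  0.58  1.65 -0.8   1.27 -2.51] margin 0.34
hang az0 [-0.22  0.33  2.26  2.51  0.27 -1.11] margin 0.18
hang az20 [-0.43  0.33  2.23  1.65  0.52 -0.7 ] margin 0.21
hang az45 [-0.55  0.39  2.1   1.16  0.85 -0.66] margin 0.34
hang az90 [-0.51  0.54  1.73  0.68  1.38 -0.82] margin 0.71
hang az135 [-0.32  0.69  1.39  0.33  1.78 -1.16] margin 0.87
hang az180 [-0.1   0.75  1.24 -0.07  1.93 -1.66] margin 0.72
```

```bash
cat > d.py <<'E'
from kin import *
from rig import get_obs
def delta(x,A=None):
    "shift/turn numbers from the measured pose to the target TCP pose"
    o=get_obs();B=R.from_quat(o['tool_rot'])
    t=[0,0,0] if A is None else (B.inv()*A).as_rotvec()/(np.pi/2)
    print("shift",np.round(B.inv().apply(np.array(x)-o['position'])/.08,3),"turn",np.round(t,3))
E
python3 -c "
from d import *
delta([.6001,-.4164,.0265],tool(-.2474,-25))
delta([.6001,-.4164,.0265])"
```

```text
shift [ 0.623 -0.013  1.054] turn [-0.     0.    -0.001]
shift [ 0.623 -0.013  1.054] turn [0 0 0]
```

```bash
python3 -m inch '[0.4,-0.01,0.6,0,0,0,0.4,-0.01,0.6,0,0,0,0.4,-0.01,0.6,0,0,0]'
python3 -m inch '[0.11,0,0.23,0,0,0,0.223,0,0.454,0,0,0,0.223,0,0.454,0,0,0,0.223,0,0.454,0,0,0]'
python3 -m inch '[0,0,0,0,0,0,0,0,0,0,0,0,0,0,0,0,0,0,0,0,0,0,0,0,0,0,0,0,0,0,0,0,0,0,0,0,0,0,0,0,0,0,0,0,0,0,0,0,0,0,0,0,0,0,0,0,0,0,0,0]' 0 45
python3 log.py
```

```text
time: 3.03
position: [0.5967, -0.4136, 0.0632]
tool_rot: [0.968, -0.121, -0.219, -0.03]
ft_force: [-0.5, 0.2, -1.1]
grip_width: 0.0871
grip_force: 0.0
time: 3.37
position: [0.6003, -0.4153, 0.0269]
tool_rot: [0.969, -0.121, -0.216, -0.027]
ft_force: [-0.5, -0.5, -0.0]
grip_width: 0.0868
grip_force: 0.0
time: 4.2
position: [0.6011, -0.4154, 0.027]
tool_rot: [0.969, -0.12, -0.215, -0.027]
ft_force: [0.1, 0.4, -0.3]
grip_width: 0.0283
grip_force: 0.2
```

```bash
python3 -m inch '[0,0,0,0,0,0,0,0,0,0,0,0,0,0,0,0,0,0,0,0,0,0,0,0]'
python3 -m inch '[-0.1,0,-0.21,0,0,0,-0.21,0,-0.45,0,0,0,-0.423,0,-0.906,0,0,0,-0.423,0,-0.906,0,0,0,-0.423,0,-0.906,0,0,0]'
python3 - <<'E'
from rig import *
import cv2
im=camera("scene");im2=camera("top")
cv2.imwrite("pics/a1.png",cv2.resize(im[200:384,60:300,::-1],None,fx=2,fy=2)) 
E
```

```text
time: 4.53
position: [0.6012, -0.4155, 0.0271]
tool_rot: [0.969, -0.12, -0.215, -0.027]
ft_force: [-0.9, 0.0, -0.6]
grip_width: 0.0253
grip_force: 44.9
time: 4.95
position: [0.6033, -0.417, 0.112]
tool_rot: [0.97, -0.121, -0.211, -0.024]
ft_force: [-0.9, -0.1, -2.1]
grip_width: 0.0254
grip_force: 44.9
```

View pics/a1.png

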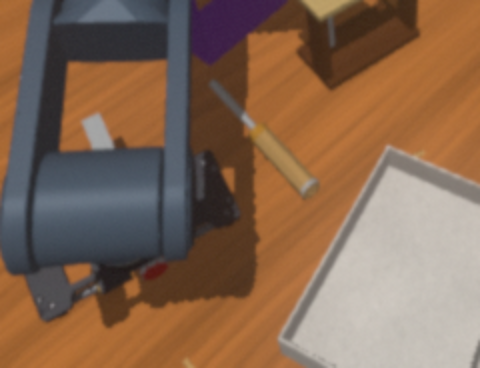

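```bash
cat > park.py <<'E'
from d import *
D=[json.loads(l) for l in open('log')]
pk=D[-1];A0=R.from_quat(pk[2])
off=A0.inv().apply(np.array([.5187,-.3958,.013])-pk[1])   # shoulder in tool frame
Cw=R.from_matrix(np.c_[[np.cos(2.8942),np.sin(2.8942),0],[-np.sin(2.8942),np.cos(2.8942),0],[0,0,1]])
rel=A0.inv()*Cw
s=.5**.5
def parked(up,norm):
    Cp=R.from_matrix(np.c_[[-s,0,-s],[0,-1,0],[-s,0,s]])
    A=Cp*rel.inv()
    sh=np.array([.5206,.2777,.1242])+up*np.array([s,0,s])+norm*np.array([-s,0,s])
    return sh-A.apply(off),A
if __name__=="__main__":
    print(off,rel.as_euler('xyz',degrees=True))
    x,A=parked(.006,.08);print(x,ik(x,A,8)); delta(x,A)
    delta([x[0],x[1],.38]); delta([.6,-.417,.38])
E
python3 park.py
```

```text
[-0.07084589  0.00115449  0.04852614] [ 179.995172    -25.02747718 -179.99968447]
[0.51828409 0.27885606 0.25481751] [array([ 0.36310536,  0.37665181,  1.7359466 , -0.18727064,  0.71023046,
        2.05651391])]
shift [-3.613 -8.158 -0.345] turn [-0.007  0.497 -0.161]
shift [-4.274 -8.158 -1.763] turn [0 0 0]
shift [-1.446  0.025 -3.084] turn [0 0 0]
```

```bash
U='-m inch'
for k in 1; do python3 -m inch '[-0.225,0,-0.5,0,0,0,-0.45,0,-1,0,0,0,-0.45,0,-1,0,0,0]'; done | head -2
python3 -m inch '[-0.225,0,-0.5,0,0,0,-0.45,0,-1,0,0,0,-0.45,0,-1,0,0,0]'| head -2
python3 -m inch '[-0.225,0,-0.5,0,0,0,-0.45,0,-1,0,0,0,-0.45,0,-1,0,0,0]'| head -2
python3 -m inch '[-0.15,-0.45,0.07,0,0,0,-0.314,-0.909,0.147,0,0,0,-0.314,-0.909,0.147,0,0,0]'| head -2
python3 -m inch '[-0.15,-0.45,0.07,0,0,0,-0.314,-0.909,0.147,0,0,0,-0.314,-0.909,0.147,0,0,0]'| head -2
python3 -m inch '[-0.15,-0.45,0.07,0,0,0,-0.314,-0.909,0.147,0,0,0,-0.314,-0.909,0.147,0,0,0]'| head -2
python3 -m inch '[-0.15,-0.45,0.07,0,0,0,-0.314,-0.909,0.147,0,0,0,-0.314,-0.909,0.147,0,0,0]'| head -2
python3 park.py | tail -3; python3 -c "
from rig import *;print(get_obs()['q'])"
```

```text
time: 5.3
position: [0.6042, -0.4174, 0.2012]
time: 5.55
position: [0.6052, -0.4175, 0.2901]
time: 5.8
position: [0.6058, -0.4173, 0.3778]
time: 6.05
position: [0.5941, -0.3306, 0.3686]
time: 6.3
position: [0.5853, -0.2538, 0.3693]
time: 6.55
position: [0.5763, -0.1771, 0.3697]
time: 6.8
position: [0.5671, -0.1003, 0.3698]
shift [-0.935 -4.45   2.057] turn [-0.011  0.5   -0.157]
shift [-1.603 -4.458  0.642] turn [0 0 0]
shift [ 1.153  3.745 -0.707] turn [0 0 0]
[-0.34851543  0.55113356  1.11009006 -0.04375251  1.91933539  1.45638452]
```

```bash
python3 -m inch '[-0.16,-0.45,0.06,0,0,0,-0.32,-0.89,0.128,0,0,0,-0.32,-0.89,0.128,0,0,0]'| head -2
python3 -m inch '[-0.16,-0.45,0.06,0,0,0,-0.32,-0.89,0.128,0,0,0,-0.32,-0.89,0.128,0,0,0]'| head -2
python3 -m inch '[-0.16,-0.45,0.06,0,0,0,-0.32,-0.89,0.128,0,0,0,-0.32,-0.89,0.128,0,0,0]'| head -2
python3 -m inch '[-0.16,-0.45,0.06,0,0,0,-0.32,-0.89,0.128,0,0,0,-0.32,-0.89,0.128,0,0,0]'| head -2
python3 -m inch '[-0.16,-0.45,0.06,0,0,0,-0.32,-0.89,0.128,0,0,0,-0.32,-0.89,0.128,0,0,0,-0.32,-0.89,0.128,0,0,0]'| head -2
python3 park.py | tail -3
python3 -m inch '[0,0,0,-0.011,0.25,-0.08,0,0,0,-0.011,0.5,-0.157,0,0,0,-0.011,0.5,-0.157,0,0,0,-0.011,0.5,-0.157,0,0,0,-0.011,0.5,-0.157,0,0,0,-0.011,0.5,-0.157,0,0,0,-0.011,0.5,-0.157,0,0,0,-0.011,0.5,-0.157,0,0,0,-0.011,0.5,-0.157]'
python3 park.py | tail -3 | head -1
```

```text
time: 7.05
position: [0.5578, -0.0252, 0.3715]
time: 7.3
position: [0.5484, 0.0502, 0.373]
time: 7.55
position: [0.5391, 0.1257, 0.3744]
time: 7.8
position: [0.5299, 0.2013, 0.3759]
time: 8.13
position: [0.5216, 0.2728, 0.377]
shift [ 0.593 -0.064  1.408] turn [-0.006  0.498 -0.159]
shift [-0.069 -0.063 -0.009] turn [0 0 0]
shift [ 2.73   8.134 -1.307] turn [0 0 0]
time: 8.88
position: [0.5214, 0.2706, 0.3775]
tool_rot: [0.985, -0.003, 0.174, 0.005]
ft_force: [0.2, 0.5, -1.8]
grip_width: 0.0255
grip_force: 44.9
shift [-0.561 -0.115  1.426] turn [ 0.006 -0.    -0.003]
```

```bash
python3 -m inch '[-0.28,-0.06,0.7,0.006,0,-0.003,-0.28,-0.06,0.7,0.006,0,-0.003,-0.28,-0.06,0.7,0.006,0,-0.003]'| head -2
python3 -m inch '[-0.28,-0.055,0.726,0,0,0,-0.28,-0.055,0.726,0,0,0,-0.28,-0.055,0.726,0,0,0,-0.28,-0.055,0.726,0,0,0]'
python3 - <<'E'
from h import *
from park import *
from rig import *
import cv2
delta(*parked(.006,.08))
o=get_obs();B=R.from_quat(o['tool_rot']);Cw=B*rel
sh=o['position']+B.apply(off)
pts=sh+Cw.apply([[-.12,0,0],[0,0,0],[.03,0,0],[.11,0,0]]);print(pts)
W=np.zeros((600,800,3),np.uint8)
for n,(x,y,w,h),k,ox in(("scene",(220,90,130,120),3.4,0),("top",(130,130,100,120),3.4,445)):
    im=camera(n)[:,:,::-1].copy();cv2.imwrite(f"pics/raw_{n}1.png",im)
    for d in cut_out(n,"chisel")[:2]: print(n,d["conf"],d["bbox"])
    c=cv2.resize(im[y:y+h,x:x+w],None,fx=k,fy=k,interpolation=cv2.INTER_CUBIC)
    p=proj(n,pts);print(n,p)
    for q in p: cv2.circle(c,tuple(int(v) for v in (q-[x,y]+.5)*k),2,(0,255,0),-1)
    W[:c.shape[0],ox:ox+c.shape[1]]=c[:,:800-ox]
cv2.imwrite("pics/a2.png",W)
E
```

```text
time: 9.13
position: [0.5188, 0.2742, 0.312]
time: 9.47
position: [0.5209, 0.2803, 0.2553]
tool_rot: [0.985, 0.0, 0.175, 0.0]
ft_force: [0.1, 0.3, -1.1]
grip_width: 0.0253
grip_force: 44.9
shift [-0.033  0.018 -0.006] turn [ 0.    -0.002  0.   ]
[[0.55574121 0.27910847 0.27043862]
 [0.47109807 0.27908794 0.18537665]
 [0.44993729 0.27908281 0.16411116]
 [0.39350853 0.27906912 0.10740318]]
scene 0.79 [287.4, 112.3, 321.1, 128.0]
scene [[317.19590952 114.3592099 ]
 [292.06288016 127.46318093]
 [286.47591112 130.37613978]
 [272.72050232 137.54799622]]
top 0.58 [153.5, 172.9, 172.9, 234.7]
top [[156.27233849 174.40487867]
 [161.80903526 207.16295372]
 [163.09367313 214.76356209]
 [166.34539503 234.00249723]]
```

View pics/a2.png

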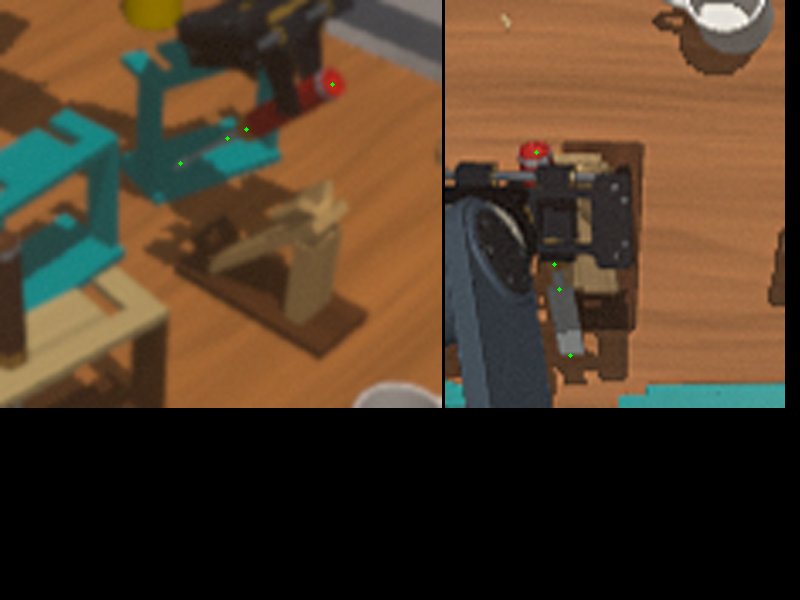

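The picture shows the chisel held at 45° above the rest. The predicted butt (scene 317,114) and tip (273,138) lie on it, so I lower it now.

```bash
python3 -c "
from park import *
delta(*parked(.006,.02));delta(*parked(.006,0.0))"
```

```text
shift [0.262 0.028 0.704] turn [-0.002 -0.005 -0.   ]
shift [0.366 0.029 0.932] turn [-0.002 -0.005 -0.   ]
```

```bash
python3 -m inch '[0.13,0.01,0.35,0,0,0,0.262,0.028,0.704,0,-0.003,0,0.262,0.028,0.704,0,-0.003,0,0.262,0.028,0.704,0,-0.003,0]'
python3 -m inch '[0.03,0,0.08,0,0,0,0.06,0,0.12,0,0,0,0.08,0,0.17,0,0,0,0.08,0,0.17,0,0,0,0.08,0,0.17,0,0,0]'
python3 -c "
from park import *
delta(*parked(.006,0.0))"
```

```text
time: 10.0
position: [0.5593, 0.2781, 0.2097]
tool_rot: [0.985, -0.0, 0.173, -0.0]
ft_force: [-0.5, -0.4, -1.8]
grip_width: 0.0256
grip_force: 44.9
time: 10.42
position: [0.5691, 0.2786, 0.1994]
tool_rot: [0.985, 0.001, 0.173, -0.0]
ft_force: [0.9, 1.4, -0.9]
grip_width: 0.0253
grip_force: 44.9
shift [ 0.062 -0.003  0.038] turn [-0.001  0.001  0.001]
```

```bash
python3 -m inch '[0.03,0,0.03,0,0,0,0.04,0,0.045,0,0,0,0.04,0,0.045,0,0,0]' | head -4
python3 -m inch '[0.01,0,0.023,0,0,0,0.01,0,0.023,0,0,0,0.01,0,0.023,0,0,0]' | head -4
python3 -m inch '[0.01,0,0.023,0,0,0,0.01,0,0.023,0,0,0,0.01,0,0.023,0,0,0]' | head -4
python3 -c "
from park import *
delta(*parked(.006,0.0));delta(*parked(0,0))"
```

```text
time: 10.67
position: [0.5719, 0.2792, 0.1972]
tool_rot: [0.985, -0.0, 0.172, -0.001]
ft_force: [-5.8, 3.1, 5.6]
time: 10.92
position: [0.5733, 0.2795, 0.1961]
tool_rot: [0.985, -0.0, 0.172, -0.001]
ft_force: [-5.3, 2.5, 5.4]
time: 11.17
position: [0.575, 0.2797, 0.195]
tool_rot: [0.985, -0.0, 0.172, -0.001]
ft_force: [-6.5, 3.6, 6.7]
shift [ 0.012  0.01  -0.039] turn [-0.002  0.001 -0.   ]
shift [-0.056  0.01  -0.007] turn [-0.002  0.001 -0.   ]
```

```bash
python3 -m inch '[0,0,0,0,0,0,0,0,0,0,0,0,0,0,0,0,0,0,0,0,0,0,0,0,0,0,0,0,0,0,0,0,0,0,0,0,0,0,0,0,0,0,0,0,0,0,0,0]' 60
python3 -m inch '[0,0,-0.3,0,0,0,0,0,-0.6,0,0,0,0,0,-1,0,0,0,0,0,-1,0,0,0,0,0,-1,0,0,0]'
python3 - <<'E'
from h import *
from rig import *
import cv2
r=np.array([.5264,.2777,0])
pts=place(r,[[-.0058,0,.1242],[.079,0,.209],[-.0838,0,.0462]])
W=np.zeros((600,800,3),np.uint8)
for n,(x,y,w,h),k,ox in(("scene",(220,100,130,110),3.4,0),("top",(130,130,100,120),3.4,445)):
    im=camera(n)[:,:,::-1].copy();cv2.imwrite(f"pics/raw_{n}2.png",im)
    for d in cut_out(n,"chisel")[:2]: print(n,d["conf"],d["bbox"])
    c=cv2.resize(im[y:y+h,x:x+w],None,fx=k,fy=k,interpolation=cv2.INTER_CUBIC)
    p=proj(n,pts);print(n,p)
    for q in p: cv2.circle(c,tuple(int(v) for v in (q-[x,y]+.5)*k),2,(0,255,0),-1)
    W[:c.shape[0],ox:ox+c.shape[1]]=c[:,:800-ox]
cv2.imwrite("pics/a3.png",W)
E
```

```text
time: 11.83
position: [0.5762, 0.2783, 0.1937]
tool_rot: [0.985, 0.0, 0.173, -0.0]
ft_force: [-0.7, -0.3, 0.1]
grip_width: 0.0589
grip_force: 0.0
time: 12.25
position: [0.5496, 0.2789, 0.2713]
tool_rot: [0.985, 0.001, 0.175, -0.001]
ft_force: [-0.6, 0.4, -0.2]
grip_width: 0.0605
grip_force: 0.0
scene 0.51 [301.9, 135.1, 331.1, 148.4]
scene [[302.2628298  149.66618186]
 [327.97802682 139.06603078]
 [282.34995633 157.87453691]]
top 0.51 [161.2, 164.4, 172.5, 221.4]
top [[167.74437678 193.20950398]
 [162.88941286 161.39529066]
 [171.76019753 219.52487522]]
```

View pics/a3.png

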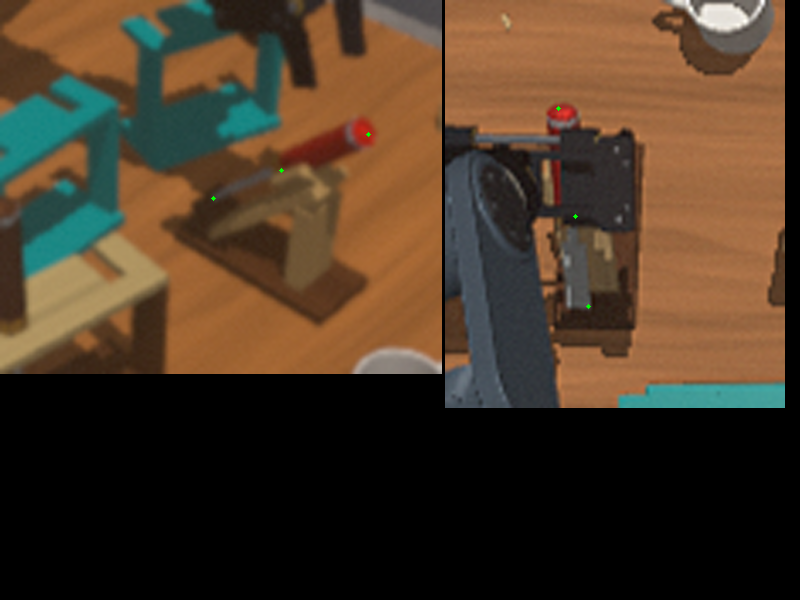

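Parked and released: the butt is at about scene (326,139), within 2 px of rest_top. Now I take a fresh vertical grip 198 mm up the slope.

```bash
python3 -c "
from d import *
delta([.5814,.2777,.27],tool(0,0))"
```

```text
shift [0.399 0.005 0.11 ] turn [ 0.    -0.219  0.   ]
```

```bash
python3 -m inch '[0.2,0,0,0,-0.11,0,0.399,0.005,0.11,0,-0.222,0,0.399,0.005,0.11,0,-0.222,0,0.399,0.005,0.11,0,-0.222,0,0.399,0.005,0.11,0,-0.222,0]'
python3 -c "
from d import *
delta([.5814,.2777,.188],tool(0,0))"
```

```text
time: 12.87
position: [0.5827, 0.2773, 0.2693]
tool_rot: [1.0, -0.0, -0.002, 0.0]
ft_force: [-0.5, 0.6, 0.4]
grip_width: 0.0599
grip_force: 0.0
shift [-0.013 -0.006  1.016] turn [ 0.     0.002 -0.   ]
```

```bash
python3 -m inch '[-0.013,-0.005,0.5,0,0,0,-0.013,-0.005,0.9,0,0,0,-0.013,-0.005,1,0,0,0,-0.013,-0.005,1,0,0,0]'|head -4
python3 -m inch '[0,0,0,0,0,0,0,0,0,0,0,0,0,0,0,0,0,0,0,0,0,0,0,0,0,0,0,0,0,0,0,0,0,0,0,0,0,0,0,0,0,0,0,0,0,0,0,0]' 0 45
python3 -m inch '[0,0,0,0,0,0,0,0,0,0,0,0,0,0,0,0,0,0]'
python3 log.py; python3 -c "
from rig import *;print(get_obs()['q'])"
```

```text
time: 13.2
position: [0.5769, 0.2779, 0.1881]
tool_rot: [1.0, 0.001, -0.005, 0.001]
ft_force: [0.0, -0.7, 0.2]
time: 13.87
position: [0.5812, 0.2789, 0.1923]
tool_rot: [1.0, 0.0, -0.0, -0.001]
ft_force: [-0.4, 1.8, 3.1]
grip_width: 0.0258
grip_force: 44.1
time: 14.12
position: [0.5812, 0.2789, 0.1923]
tool_rot: [1.0, 0.0, -0.0, -0.001]
ft_force: [-0.2, 0.8, 4.4]
grip_width: 0.0253
grip_force: 44.1
[2.73697208e-01 6.12139172e-01 1.43054818e+00 1.64179182e-03
 1.09880155e+00 1.84279362e+00]
```

```bash
python3 -m inch '[0,0,-0.2,0,0,0,0,0,-0.5,0,0,0,0,0,-0.95,0,0,0,0,0,-0.95,0,0,0]'|head -4
python3 -m inch '[0,0,-0.5,0,0,0,0,0,-0.95,0,0,0,0,0,-0.95,0,0,0]'|head -2
python3 -m inch '[0,0,-0.5,0,0,0,0,0,-0.95,0,0,0,0,0,-0.95,0,0,0]'|head -2
python3 -m inch '[0,0,0,0,0,-0.96,0,0,0,0,0,-0.96,0,0,0,0,0,-0.96,0,0,0,0,0,-0.96,0,0,0,0,0,-0.96,0,0,0,0,0,-0.96,0,0,0,0,0,-0.96,0,0,0,0,0,-0.96,0,0,0,0,0,-0.96,0,0,0,0,0,-0.96,0,0,0,0,0,-0.96,0,0,0,0,0,-0.96,0,0,0,0,0,-0.96]'|head -3
python3 -m inch '[0,0,0,0,0,-0.96,0,0,0,0,0,-0.96,0,0,0,0,0,-0.96,0,0,0,0,0,-0.96,0,0,0,0,0,-0.96,0,0,0,0,0,-0.96,0,0,0,0,0,-0.96,0,0,0,0,0,-0.96,0,0,0,0,0,-0.96,0,0,0,0,0,-0.96,0,0,0,0,0,-0.96,0,0,0,0,0,-0.96,0,0,0,0,0,-0.96,0,0,0,0,0,-0.96]'
cat > hang.py <<'E'
from d import *
D=[json.loads(l) for l in open('log')]
pk=D[-1];A0=R.from_quat(pk[2]);s=.5**.5
off=A0.inv().apply(np.array([.5206,.2789,.1242])-pk[1])   # shoulder in tool frame (nominal seat)
Cp=R.from_matrix(np.c_[[-s,0,-s],[0,-1,0],[-s,0,s]])
rel=A0.inv()*Cp
th=-.1247
def hung(xr,yr,zr):
    "TCP pose putting the shoulder at rack coordinates, upright"
    c,q=np.cos(th),np.sin(th)
    Ch=R.from_matrix(np.c_[[0,0,-1],[q,-c,0],[-c,-q,0]])   # first guess, leans checked below
    Ch=R.from_euler('z',np.pi)*Ch
    A=Ch*rel.inv()
    sh=np.array([.512+c*xr-q*yr,-.007+q*xr+c*yr,.15+zr])
    return sh-A.apply(off),A
if __name__=="__main__":
    for a in((-.07,.05,.16),(-.07,.05,.012),(.0,.05,.012),(0,.05,0)):
        x,A=hung(*a);print(x,A.apply([0,0,1]),ik(x,A,6)); delta(x,A)
E
python3 hang.py
```

```text
time: 14.45
position: [0.5841, 0.279, 0.2735]
tool_rot: [1.0, 0.001, 0.005, -0.001]
ft_force: [1.8, 0.8, -0.8]
time: 14.7
position: [0.5844, 0.279, 0.3509]
time: 14.95
position: [0.5839, 0.2788, 0.4268]
time: 16.03
position: [0.5807, 0.2779, 0.4174]
tool_rot: [0.728, 0.686, -0.002, -0.001]
time: 17.2
position: [0.5808, 0.2781, 0.4184]
tool_rot: [0.065, 0.998, -0.0, -0.002]
ft_force: [-0.4, 0.4, -2.0]
grip_width: 0.0259
grip_force: 44.6
[0.45402739 0.05067368 0.40098103] [-0.70158712  0.08649695 -0.70731449] [array([-0.1306637 ,  0.50049501,  1.26741542, -0.0067924 ,  2.15875997,
       -1.57973591])]
shift [ 1.204 -3.024  0.224] turn [ 0.001  0.498 -0.004]
[0.45402739 0.05067368 0.25298103] [-0.70158712  0.08649695 -0.70731449] [array([-0.1306637 ,  0.64991109,  1.42410074, -0.00588395,  1.85266458,
       -1.57760499])]
shift [ 1.198 -3.022  2.074] turn [ 0.001  0.498 -0.004]
[0.52348384 0.04196728 0.25298103] [-0.70158712  0.08649695 -0.70731449] []
shift [ 0.323 -3.018  2.071] turn [ 0.001  0.498 -0.004]
[0.52348384 0.04196728 0.24098103] [-0.70158712  0.08649695 -0.70731449] []
shift [ 0.322 -3.018  2.221] turn [ 0.001  0.498 -0.004]
```

```bash
python3 -m inch '[0.15,-0.38,0,0,0,0,0.3,-0.755,0.05,0,0,0,0.3,-0.755,0.05,0,0,0]'|head -2
python3 -m inch '[0.15,-0.38,0,0,0,0,0.3,-0.755,0.05,0,0,0,0.3,-0.755,0.05,0,0,0]'|head -2
python3 -m inch '[0.15,-0.38,0,0,0,0,0.3,-0.755,0.05,0,0,0,0.3,-0.755,0.05,0,0,0]'|head -2
python3 -m inch '[0.15,-0.38,0,0,0,0,0.3,-0.755,0.05,0,0,0,0.3,-0.755,0.05,0,0,0]'|head -2
python3 -m inch '[0,0,0,0,0.25,0,0,0,0,0,0.498,0,0,0,0,0,0.498,0,0,0,0,0,0.498,0,0,0,0,0,0.498,0,0,0,0,0,0.498,0,0,0,0,0,0.498,0,0,0,0,0,0.498,0]'|head -4
python3 - <<'E'
from hang import *
q=None
for a in((-.07,.05,.16),(-.07,.05,.012),(0,.05,.012),(0,.05,0)):
    x,A=hung(*a);r=ik(x,A,3,q0=[-.1,.6,1.4,0,1.9,-1.6]);print(np.round(r,2))
    delta(x,A)
E
```

```text
time: 17.45
position: [0.546, 0.2174, 0.4139]
time: 17.7
position: [0.515, 0.1608, 0.4105]
time: 17.95
position: [0.4841, 0.1043, 0.4068]
time: 18.2
position: [0.4533, 0.0477, 0.403]
time: 18.87
position: [0.4578, 0.0508, 0.4007]
tool_rot: [0.059, 0.922, 0.023, -0.383]
ft_force: [0.4, 0.0, -2.6]
[[-0.13  0.5   1.27 -0.01  2.16 -1.58]]
shift [ 0.035 -0.007  0.03 ] turn [ 0.001 -0.001 -0.002]
[[-0.13  0.65  1.42 -0.01  1.85 -1.58]]
shift [-1.276 -0.004  1.336] turn [ 0.001 -0.001 -0.002]
[[-0.13  0.74  1.23 -0.01  1.96 -1.58]]
shift [-1.893 -0.003  0.716] turn [ 0.001 -0.001 -0.002]
[[-0.13  0.75  1.23 -0.01  1.94 -1.58]]
shift [-1.999 -0.003  0.822] turn [ 0.001 -0.001 -0.002]
```

```bash
python3 -m inch '[-0.4,0,0.43,0,0,0,-0.85,-0.007,0.91,0,0,0,-0.85,-0.007,0.91,0,0,0,-0.85,-0.007,0.91,0,0,0,-0.85,-0.007,0.91,0,0,0]'|head -4
python3 - <<'E'
from h import *
from hang import *
from rig import *
import cv2
o=get_obs();B=R.from_quat(o['tool_rot']);Cw=B*rel
sh=o['position']+B.apply(off)
pts=sh+Cw.apply([[-.12,0,0],[0,0,0],[.03,0,0],[.11,0,0]]);print(pts)
print("slot",proj("scene",place([.512,-.007,-.1247],[[0,.05,.15],[-.035,.041,.15],[-.035,.059,.15]])),proj("top",place([.512,-.007,-.1247],[[0,.05,.15],[-.035,.041,.15],[-.035,.059,.15]])))
W=np.zeros((600,800,3),np.uint8)
for n,(x,y,w,h),k,ox in(("scene",(190,90,110,140),4,0),("top",(210,130,90,120),4,442)):
    im=camera(n)[:,:,::-1].copy();cv2.imwrite(f"pics/raw_{n}3.png",im)
    for d in cut_out(n,"chisel")[:2]: print(n,d["conf"],d["bbox"])
    c=cv2.resize(im[y:y+h,x:x+w],None,fx=k,fy=k,interpolation=cv2.INTER_CUBIC)
    p=proj(n,pts);print(n,p)
    for q in p: cv2.circle(c,tuple(int(v) for v in (q-[x,y]+.5)*k),2,(0,255,0),-1)
    W[:c.shape[0],ox:ox+c.shape[1]]=c[:600,:800-ox]
cv2.imwrite("pics/a4.png",W)
E
```

```text
time: 19.28
position: [0.4527, 0.0509, 0.3045]
tool_rot: [0.058, 0.922, 0.024, -0.381]
ft_force: [-0.3, -0.9, -0.9]
[[0.44743499 0.05152996 0.33352241]
 [0.4476229  0.05147609 0.21352257]
 [0.44766988 0.05146263 0.1835226 ]
 [0.44779515 0.05142672 0.10352271]]
slot [[251.12035546 179.28424111]
 [241.01403927 174.21720519]
 [245.92965279 171.58823184]] [[242.00762398 194.61048702]
 [243.17493402 206.29082966]
 [237.36047231 205.42975676]]
scene 0.76 [230.3, 137.5, 240.5, 179.4]
scene [[233.38463644 112.23585434]
 [235.11056759 149.36489952]
 [235.49702306 157.67851195]
 [236.45286424 178.24101835]]
top 0.31 [157.1, 169.7, 189.5, 225.0]
top [[234.56912547 213.11693431]
 [237.24681178 216.15817969]
 [237.8353883  216.82666935]
 [239.27433327 218.46098503]]
```

View pics/a4.png

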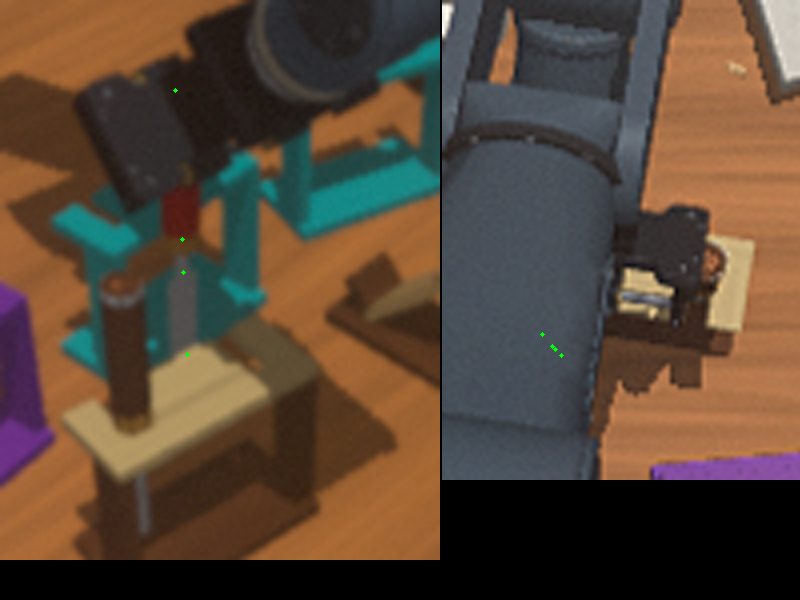

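```bash
python3 - <<'E'
from h import *
from hang import *
import cv2
W=np.zeros((600,800,3),np.uint8)
r=[.512,-.007,-.1247]
sl=[[-.035,.041,.15],[.003,.041,.15],[.012,.05,.15],[.003,.059,.15],[-.035,.059,.15],[-.035,.085,.15],[.035,.085,.15],[.035,-.085,.15],[-.035,-.085,.15],[-.035,.041,.15]]
o=get_obs();B=R.from_quat(o['tool_rot']);Cw=B*rel;sh=o['position']+B.apply(off)
ch=[[-.03,.013,0],[0,.013,0],[0,.005,0],[.03,.005,0],[.03,.011,0],[.11,.011,0],[.11,-.011,0],[.03,-.011,0],[.03,-.005,0],[0,-.005,0],[0,-.013,0],[-.03,-.013,0]]
cp=proj("scene",sh+Cw.apply(ch))
def dr(f,x,y,w,h,k,P,ox,n):
    c=cv2.resize(cv2.imread(f)[y:y+h,x:x+w],None,fx=k,fy=k,interpolation=cv2.INTER_CUBIC)
    cv2.polylines(c,[np.int32((P-[x,y]+.5)*k)],False,(0,255,0),1)
    W[n:n+c.shape[0],ox:ox+c.shape[1]]=c
dr("pics/scene0.png",200,160,75,55,5,proj("scene",place(r,sl)),0,0)
dr("pics/raw_scene3.png",215,130,40,60,8,cp,390,0)
dr("pics/top0.png",228,175,62,45,6,proj("top",place(r,sl)),0,300)
cv2.imwrite("pics/a5.png",W)
E
```

```text
(no output)
```

View pics/a5.png

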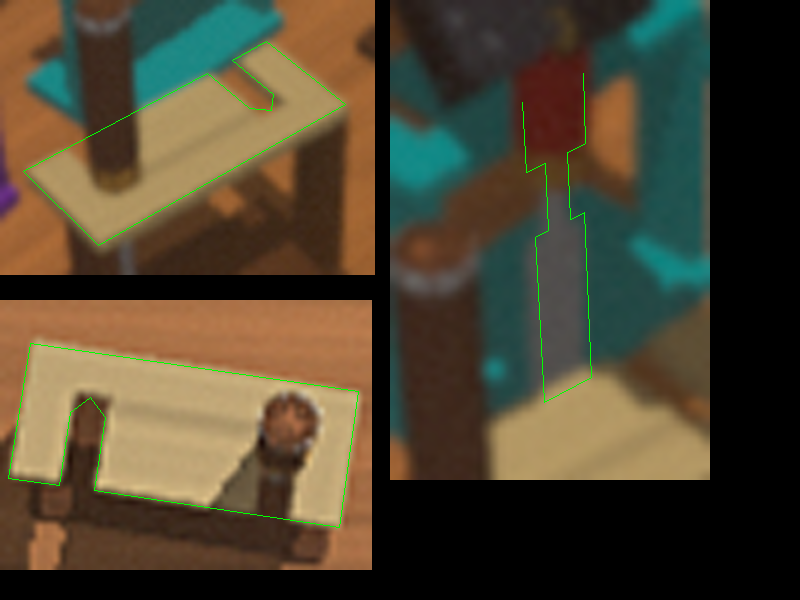

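```bash
python3 - <<'E'
from hang import *
delta(*hung(-.07,.051,.01))
E
```

```text
shift [-0.486  0.015  0.484] turn [ 0.001  0.004 -0.001]
```

```bash
python3 -m inch '[-0.25,0,0.25,0,0,0,-0.486,0.01,0.484,0,0.003,0,-0.486,0.01,0.484,0,0.003,0,-0.486,0.01,0.484,0,0.003,0,-0.486,0.01,0.484,0,0.003,0]'|head -4
python3 - <<'E'
from hang import *
for a in (-.05,-.03,0,.003): delta(*hung(a,.051,.01))
E
```

```text
time: 19.9
position: [0.4535, 0.0512, 0.2507]
tool_rot: [0.057, 0.922, 0.024, -0.382]
ft_force: [-0.9, -0.3, -1.4]
shift [-0.179  0.007 -0.184] turn [ 0.001 -0.001 -0.   ]
shift [-0.356  0.007 -0.361] turn [ 0.001 -0.001 -0.   ]
shift [-0.621  0.007 -0.627] turn [ 0.001 -0.001 -0.   ]
shift [-0.647  0.007 -0.653] turn [ 0.001 -0.001 -0.   ]
```

```bash
python3 -m inch '[-0.09,0,-0.09,0,0,0,-0.18,0.005,-0.18,0,0,0,-0.27,0.005,-0.275,0,0,0,-0.36,0.005,-0.365,0,0,0,-0.36,0.005,-0.365,0,0,0]'|head -4
python3 -m inch '[-0.07,0,-0.07,0,0,0,-0.14,0,-0.14,0,0,0,-0.2,0,-0.2,0,0,0,-0.26,0,-0.26,0,0,0,-0.26,0,-0.26,0,0,0,-0.26,0,-0.26,0,0,0]'|head -4
python3 - <<'E'
from hang import *
delta(*hung(0,.051,.01));delta(*hung(0,.051,.0))
E
```

```text
time: 20.32
position: [0.4961, 0.046, 0.2508]
tool_rot: [0.058, 0.923, 0.024, -0.381]
ft_force: [0.6, 0.3, -0.7]
time: 20.82
position: [0.523, 0.0428, 0.2491]
tool_rot: [0.057, 0.921, 0.024, -0.384]
ft_force: [0.3, 0.1, -1.6]
shift [ 0.011  0.003 -0.022] turn [ 0.001 -0.002 -0.   ]
shift [-0.077  0.003  0.066] turn [ 0.001 -0.002 -0.   ]
```

```bash
python3 -m inch '[-0.025,0,0.025,0,0,0,-0.05,0,0.045,0,0,0,-0.05,0,0.045,0,0,0,-0.05,0,0.045,0,0,0]'|head -4
python3 -m inch '[-0.01,0,0.01,0,0,0,-0.02,0,0.02,0,0,0,-0.02,0,0.02,0,0,0,-0.02,0,0.02,0,0,0]'|head -4
python3 -m inch '[-0.01,0,0.01,0,0,0,-0.02,0,0.02,0,0,0,-0.02,0,0.02,0,0,0,-0.02,0,0.02,0,0,0]'|head -4
```

```text
time: 21.15
position: [0.5227, 0.0429, 0.244]
tool_rot: [0.057, 0.921, 0.024, -0.384]
ft_force: [-0.0, 0.5, -0.5]
time: 21.48
position: [0.5226, 0.0429, 0.2437]
tool_rot: [0.057, 0.921, 0.024, -0.384]
ft_force: [0.6, 0.5, 7.1]
time: 21.82
position: [0.5225, 0.0429, 0.2435]
tool_rot: [0.057, 0.921, 0.024, -0.385]
ft_force: [-0.1, -0.5, 14.4]
```

```bash
python3 -m inch '[0.02,0,-0.02,0,0,0,0.02,0,-0.02,0,0,0]'|head -4
python3 -m inch '[0,0,0,0,0,0,0,0,0,0,0,0,0,0,0,0,0,0,0,0,0,0,0,0,0,0,0,0,0,0,0,0,0,0,0,0,0,0,0,0,0,0]' 55
python3 - <<'E'
from rig import *
import cv2,numpy as np
c=cv2.resize(camera("scene")[110:240,190:320,::-1],None,fx=4.5,fy=4.5,interpolation=cv2.INTER_CUBIC)
cv2.imwrite("pics/a6.png",c)
E
```

```text
time: 21.98
position: [0.5226, 0.0429, 0.2437]
tool_rot: [0.057, 0.921, 0.024, -0.384]
ft_force: [-0.4, -0.1, 8.7]
time: 22.57
position: [0.523, 0.0429, 0.2414]
tool_rot: [0.057, 0.921, 0.024, -0.384]
ft_force: [0.1, -0.4, 0.3]
grip_width: 0.0538
grip_force: 0.0
```

View pics/a6.png

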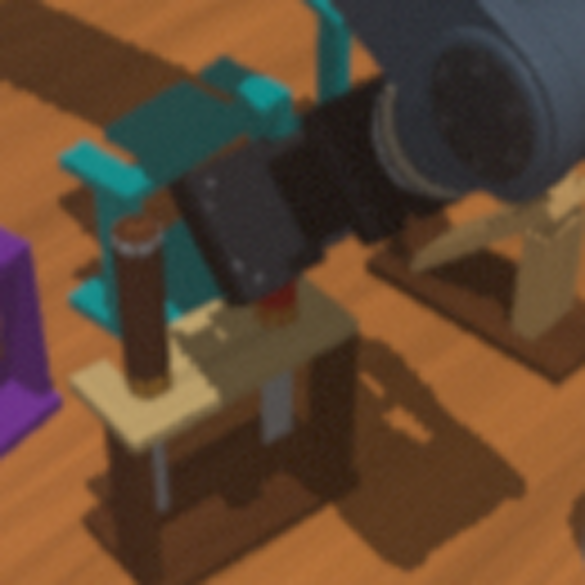

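The chisel hangs with its ferrule on the shelf (crop 277,315) and its blade below, upright. I back off along the fingers.

```bash
python3 -m inch '[0,0,-0.2,0,0,0,0,0,-0.4,0,0,0,0,0,-0.7,0,0,0,0,0,-1,0,0,0,0,0,-1,0,0,0]'|head -4
python3 -m inch '[0,0,-0.5,0,0,0,0,0,-1,0,0,0,0,0,-1,0,0,0,0,0,-1,0,0,0,0,0,-1,0,0,0,0,0,-1,0,0,0]'|head -4
python3 - <<'E'
from rig import *
import cv2,numpy as np
a=camera("scene")[110:240,180:300,::-1];b=camera("top")[150:280,200:300,::-1]
cv2.imwrite("pics/a7.png",cv2.resize(np.hstack([a,b]),None,fx=3.5,fy=3.5,interpolation=cv2.INTER_CUBIC))
E
```

```text
time: 23.03
position: [0.5825, 0.0351, 0.3004]
tool_rot: [0.058, 0.923, 0.024, -0.38]
ft_force: [0.3, -0.2, 0.4]
time: 23.53
position: [0.6344, 0.029, 0.3529]
tool_rot: [0.057, 0.921, 0.024, -0.385]
ft_force: [0.3, 0.7, -0.0]
```

View pics/a7.png

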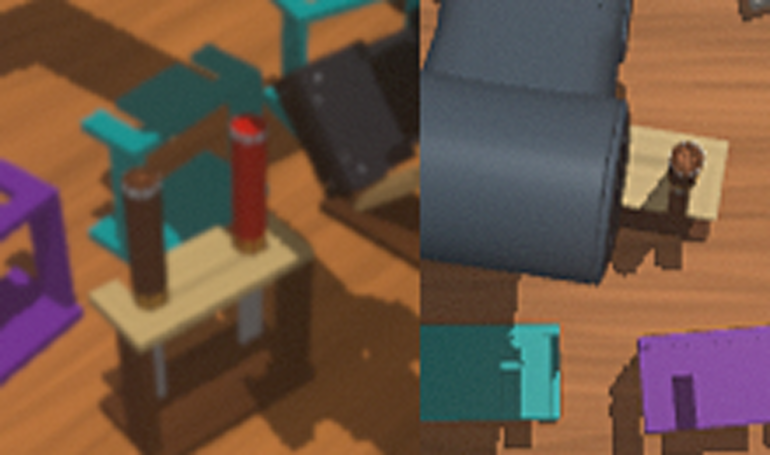

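```bash
python3 - <<'E'
from h import *
from rig import hand_in
print(proj("scene",place([.512,-.007,-.1247],[[0,.05,.27],[0,.05,.15],[-.018,.05,.15],[.012,.05,.15]])), "seen butt",(250.6,147.1),"ferrule",(180+250/3.5,110+247/3.5))
E
```

```text
[[250.92606933 145.19990264]
 [251.12035546 179.28424111]
 [247.15550184 175.96916442]
 [253.80753632 181.53103544]] seen butt (250.6, 147.1) ferrule (251.42857142857144, 180.57142857142856)
```

The pixels match the chisel hanging at the slot point, so I hand the job in.

```bash
python3 -c "
from rig import *;print(hand_in())"
```

```text
the job is handed in; nothing more can be done
None
```

The red chisel was parked in the rest, regripped and hung upright in the rack's empty slot, the other tools and the mug were never touched, and the job was handed in at about 24 s; the verdict was not shown to me.

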